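# Find the blind bush with the pin gauge

## Robot

A 6-joint arm with a two-finger parallel gripper is mounted at the origin on the work surface. World frame = base frame: x ahead of the robot, y to its left, z up, the work surface at z = 0. Lengths are in m, angles in rad, forces in N, time in s.
With the tool pointing down it reaches from about 0.375 to 0.9 m from the base axis. Payload 3.1 kg.
Tool frame: the origin (TCP) lies at the very end of the fingers, on their centre line; the grasp point (between the pads) lies 19 mm behind it (manip.hold_point_z is the distance from the TCP to the grasp point, in m); y points along the fingers, z is the direction in which the jaws open and shut, and the axes are right-handed (so a half turn about y gives the same grasp; the last joint's range is limited). The gripper opens to 85 mm and grips with 20 to 120 N. Pads are 22 mm wide; open, the fingers measure 114 mm over their backs; the gripper's body (76 mm by 85 mm) begins 54 mm behind the grasp point. The pads swing forward as they close: fully open they stand 13 mm farther back than shut.
Start: joints at [-1.288, 0.527, 1.433, -0, 1.181, -0.178], TCP at [0.278, -0.56, 0.231] pointing down, gripper open.
Joint ranges: [-3.08, 3.08], [-0.75, 2.2], [0.22, 2.44], [-1.43, 4.57], [0, 2.65], [-2.85, 2.85]. Speed limits (rad/s): [2.79, 2.79, 3.14, 3.14, 3.14, 3.14].

## Interface

Orientations are given as a unit quaternion [x, y, z, w].
In Python, from station import manip, eyes, workorder gives the robot as it stands. The module is installed in compiled form; this text tells all that it offers.
- The arm moves only by the shell command python3 -m jog 'ROWS' [OPENING] [FORCE]. ROWS is JSON, a list of rows, each a list of 2 entries, a list of its own where there are three numbers: the shift along the tool's x, y, z in cm, then the turn about the tool's y in rad. A call has 1 to 20 rows; each row is the pose to reach, as a shift and turn from the pose commanded when the call began, along the tool's axes at that moment; what a row does not reach only later rows make up. A row lasts 1/12 s, in which the tool goes at most 41.7 mm and 7.16 degrees, less where a joint would pass 70% of its speed; a pose out of reach is approached as far as the arm can. A call with a gripper value outside its range is refused whole. OPENING is the finger opening in cm, from 0 to 8.54, set as the call begins (- or left out, the last holds). The fingers move at their own pace and stop on an object; FORCE is the grip in N (left out, the last holds). Time passes only in rows, so rows that repeat a pose let the fingers close. It gives the time, the measured TCP pose, the force and the opening at its end, in the units of the state.
- manip.sense(): the state, without advancing time (a new reading comes with each control period).
- eyes.snapshot(name): name is "scene" or "top" or "wrist"; returns a dict with "frame" (384x512x3 uint8, red, green, blue), "vfov" (degrees; the focal length in pixels is half the picture's height over the tangent of half this angle, whatever the lens; pixels are square), "cx", "cy" (the principal point, pixels), "k1" (the pictures are not rectified: a ray, as slopes to the right and down, at radius r is drawn at 1 + k1 r^2 times it, then the intrinsics apply), "rvec" (rotation vector, rad) and "tvec" (3), from world to camera coordinates, as OpenCV has them. Camera axes: x right, y down, z forward; pixel columns grow to the right and rows downward; lengths in m; the calibration is good to about 2 mm. A picture is of the moment at which its call begins. There is no depth.
- workorder.sign_off(): hands the job in, once; it reports no verdict.
The state is a dict: "t": time; "q": joint angles; "qd": joint speeds; "tau": joint torques, N m; "tcp_pos": TCP position; "tool_rot": TCP orientation; "force": force on the tool from outside, world axes, zero at the start; "ft_torque": the same for the moment, N m; "finger_gap": opening from 0.0 (shut) to 1.0 (fully open).
Only numpy, scipy, OpenCV 4.12 (cv2) and the standard library are available. Lean on these libraries where they do the work, as an engineer would, in place of code of your own. Each camera call takes 0.05 s, during which the arm holds its last target. There are 200 camera calls.

## Task

One of the three steel bushes in the inspection fixture was not drilled right through. Probe the bores with the pin gauge to find the blind one, leave the pin standing in that bore and let go, and turn the fixture's selector so that its white-lined nose points at the mark with the same number of dots as that bush. Leave the red bin, the steel stack and the flask alone.

Things in the scene. Friction and masses are not known exactly. Their poses are not given: they have to be found in the camera images.
- fixture: Fixed aluminium plate on the bench, 260 (x) by 300 (y) by 12 mm; origin at the centre of its underside, x away from the robot, y left, z up, turned up to 20 degrees. Far half: three upright steel bushes held fast, 85 mm apart along y, 50 mm across, 65 mm high (tops 77 mm above the bench), marked left to right by one, two, three dots. Near half: the selector knob at x = -75, y = 0 mm.
- bore_1 (a point): centre of the bore's mouth, at the top of the left steel bush (one dot on the plate before it), at y = +85 mm, x = 70 mm, z = 77 mm in the fixture's frame; axes as the fixture's. Upright bore 15.5 mm across; two of the three go right through (65 mm), one, any of them, is blind, 30 mm deep
- bore_2 (a point): centre of the bore's mouth, at the top of the middle steel bush (two dots on the plate before it), at y = 0 mm, x = 70 mm, z = 77 mm in the fixture's frame; axes as the fixture's. Upright bore 15.5 mm across; two of the three go right through (65 mm), one, any of them, is blind, 30 mm deep
- bore_3 (a point): centre of the bore's mouth, at the top of the right steel bush (three dots on the plate before it), at y = -85 mm, x = 70 mm, z = 77 mm in the fixture's frame; axes as the fixture's. Upright bore 15.5 mm across; two of the three go right through (65 mm), one, any of them, is blind, 30 mm deep
- pin: Loose pin gauge, 128 mm long, about 0.12 kg: steel shaft 12 mm across with bevelled tip; flange 30 mm across, 62 to 68 mm above the tip; round black handle 24 mm across, 68 to 128 mm above the tip. Origin at the tip's centre, z to the handle. Starts hanging upright by its flange in the stand, tip 18 mm above the bench. In a through bore it drops onto its flange; in the blind one it stands.
- pin_tip (a point): centre of the pin's lower end; z along the pin towards the handle
- stand: Fixed grey plastic block 70 by 70 by 80 mm high with an upright through hole 19 mm across at its centre, which holds the pin; origin at the centre of its underside, z up.
- selector (a joint): Selector knob angle in rad, growing clockwise seen from above; range -0.9 to 1.25, stays by friction (0.04 N m) where left. At 0 its white-lined nose points along the fixture's +x, at the two-dot mark; the one-dot mark is at -0.5, the three-dot mark at +0.5. Starts at 0.75 to 1.0.
- selector_grip (a point): Point on the selector's axis, 59 mm above the bench, the height to grip; x to the knob's nose, z up; turns with the knob. The knob is a black bar 14 mm wide, 56 mm long (-24 to +32 along x, then a short nose), 38 to 68 mm above the bench, on a disc 54 mm across; a white line on top runs from the axis to the nose.
- red_bin: Bystander: loose open red plastic bin, 100 by 140 by 60 mm high, origin under its centre.
- steel_stack: Bystander: loose square stack of steel, 60 by 60 by 70 mm high, origin under its centre.
- flask: Bystander: loose glass flask with a steel cap, 64 mm across and 150 mm high, origin under its centre.
Things that resemble listed ones, but are neither listed nor needed, are in the scene too. There is more than one size of the pin; the job needs the middle-sized.

How it is judged:
By the outcome, as a careful person would: the job done as asked, in the order asked, and still so for the second after the job is handed in, with the robot touching nothing.
It also fails if it takes over 58 s, if anything falls off the work surface, if the arm or the gripper's body presses on something with over 40 N, if the wrist force passes 120 N, or if a joint passes its speed limit or range.

## Working session

There is one attempt and no reset: what is moved stays moved. The work goes in short steps, Python scripts to look and compute and a shell command to move; the robot and the scene stay as the last step left them, time stands still between calls to the robot, and variables do not carry over. Pictures are saved under pics/ and viewed, about 8 in all and at most 12, crops included, and the job is handed in when it is done.

```bash
mkdir -p pics; cat > h.py <<'E'
import numpy as np, cv2
from station import manip, eyes, workorder
from scipy.spatial.transform import Rotation as R
def snap(n):
    s=eyes.snapshot(n); return s
def save(s,name,crop=None,z=1):
    im=s["frame"][:,:,::-1]
    if crop: im=im[crop[1]:crop[3],crop[0]:crop[2]]
    cv2.imwrite("pics/"+name,cv2.resize(im,None,fx=z,fy=z,interpolation=cv2.INTER_CUBIC))
def f_(s): return s["frame"].shape[0]/2/np.tan(np.radians(s["vfov"])/2)
def ray(s,u,v):
    f=f_(s); d=np.array([(u-s["cx"])/f,(v-s["cy"])/f]); p=d.copy()
    for _ in range(30): p=d/(1+s["k1"]*(p@p))
    Rm=cv2.Rodrigues(np.array(s["rvec"],float))[0]; t=np.array(s["tvec"],float).ravel()
    w=Rm.T@np.array([p[0],p[1],1]); return -Rm.T@t, w/np.linalg.norm(w)
def onz(s,u,v,z):
    c,d=ray(s,u,v); return c+d*(z-c[2])/d[2]
def proj(s,P):
    Rm=cv2.Rodrigues(np.array(s["rvec"],float))[0]; p=Rm@np.array(P)+np.array(s["tvec"]).ravel(); q=p[:2]/p[2]
    return q*(1+s["k1"]*(q@q))*f_(s)+[s["cx"],s["cy"]]
def tri(*rs):
    A=np.zeros((3,3));b=np.zeros(3)
    for c,d in rs:
        M=np.eye(3)-np.outer(d,d);A+=M;b+=M@c
    x=np.linalg.solve(A,b); return x,[float(np.linalg.norm((np.eye(3)-np.outer(d,d))@(x-c))*1000) for c,d in rs]
E
python3 - <<'E'
from h import *
import pickle
d={}
for n in("scene","top"):
    s=snap(n);d[n]=s;save(s,n+"0.png",None,1.55);print(n,s["vfov"],s["k1"],ray(s,256,192))
pickle.dump(d,open("d0.pkl","wb"))
st=manip.sense();print(st["tcp_pos"],R.from_quat(st["tool_rot"]).as_matrix().round(3),st["t"])
E
```

```text
scene 46.27554369083918 -0.0711987822731841 (array([1.19730488, 0.72332555, 1.05307301]), array([-0.45484438, -0.5618804 , -0.69094646]))
top 46.71099260019418 -0.09822084883368452 (array([ 0.36146801, -0.06171872,  1.49113109]), array([ 0.12945378,  0.01450639, -0.99147934]))
[ 0.27776679 -0.55916366  0.23042662] [[-0.896 -0.001  0.445]
 [-0.445  0.002 -0.896]
 [-0.    -1.    -0.002]] 0.1
```

View pics/top0.png

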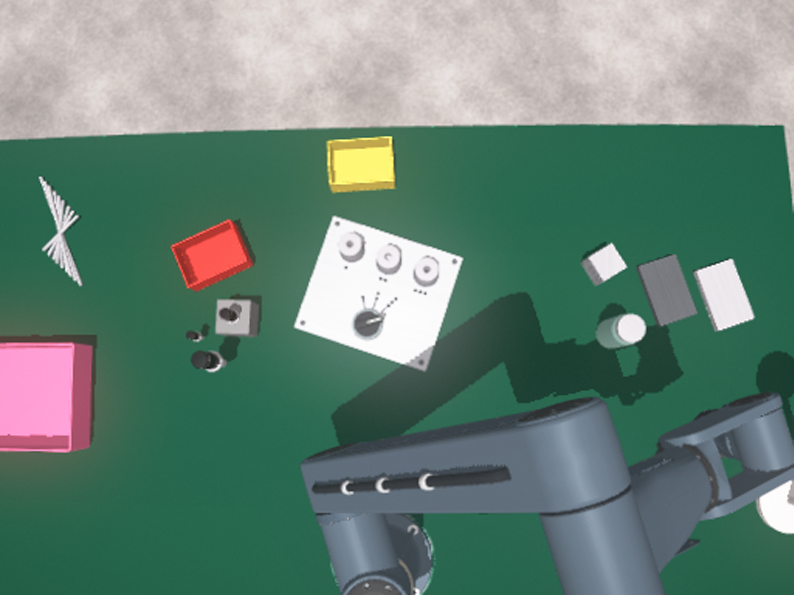

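View pics/scene0.png

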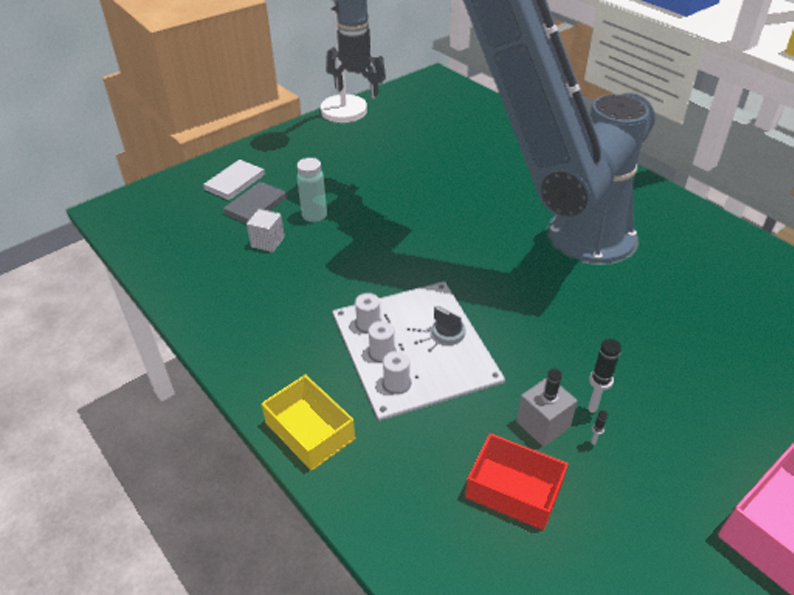

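Top picture: the candidate pins are the one in the grey stand (~(235,315)/1.55), the small one at (193,335) and the large one at (207,360). The fixture is in the centre, with bushes at (351,245), (389,257) and (427,269) and the knob at (369,322). The scene picture shows the same three pins: stand (553,383), large (605,360), small (600,425). I choose the one in the stand, which is the middle size, and will check it in a crop.

```bash
python3 - <<'E'
from h import *
import pickle
d=pickle.load(open("d0.pkl","rb"));t,s=d["top"],d["scene"];k=1.55
a=cv2.resize(t["frame"][175:245,110:300,::-1],None,fx=4,fy=4,interpolation=cv2.INTER_CUBIC)
b=cv2.resize(s["frame"][180:310,205:405,::-1],None,fx=3.8,fy=2.3,interpolation=cv2.INTER_CUBIC)
cv2.imwrite("pics/c1.png",np.vstack([a,b]))
P=lambda s,u,v:ray(s,u/k,v/k)
# bushes: top centres both views
for n,a_,b_ in(("b1",(351,243),(397,360)),("b2",(389,256),(381,329)),("b3",(427,268),(367,300)),("pin top",(230,314),(554,373)),("stand c",(237,315),(547,391))):
    print(n,tri(P(t,*a_),P(s,*b_)))
cs=[onz(t,u/k,v/k,.012) for u,v in((334,217),(462,261),(426,369),(296,327))]
print(np.round(cs,4),np.mean(cs,0)); e=cs[1]-cs[0];print("yaw",np.arctan2(e[0],-e[1]), np.linalg.norm(e),np.linalg.norm(cs[1]-cs[2]))
print("small/large base",onz(t,193/k,336/k,.05),onz(t,210/k,361/k,.1))
print("flask",onz(t,630/k,330/k,.15),"bin",onz(t,212/k,254/k,.06),"disc",onz(s,343/k,108/k,0))
E
```

```text
b1 (array([0.66147559, 0.05543402, 0.07458395]), [2.6403282098919005, 2.6403282098916887])
b2 (array([ 0.63351333, -0.02502251,  0.07448826]), [1.1663012569884859, 1.1663012569882965])
b3 (array([ 0.60640788, -0.10397763,  0.07772141]), [0.9848093408635894, 0.9848093408636185])
pin top (array([0.50859129, 0.29349199, 0.1360546 ]), [3.052652953899934, 3.052652953899855])
stand c (array([0.51213571, 0.29088761, 0.08729956]), [2.2949357655507505, 2.2949357655507856])
[[ 0.7359  0.096   0.012 ]
 [ 0.6329 -0.1833  0.012 ]
 [ 0.3997 -0.1005  0.012 ]
 [ 0.4939  0.1786  0.012 ]] [ 0.56558405 -0.00227536  0.012     ]
yaw -0.3531937447295379 0.2976736142441993 0.24742941148987105
small/large base [0.47416966 0.3923866  0.05      ] [0.41888646 0.34030829 0.1       ]
flask [ 0.46536717 -0.49995153  0.15      ] bin [0.6481225  0.35231257 0.06      ] disc [ 0.09227586 -0.89375287  0.        ]
```

View pics/c1.png

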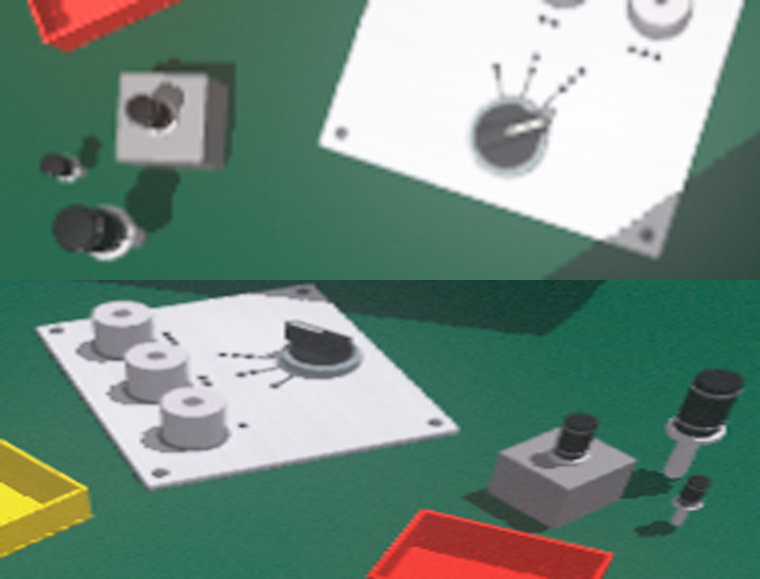

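The crop confirms that the pin in the stand is between the large and small loose ones in size. The knob's nose points about 50° clockwise of the fixture's x. First I move over the fixture for a wrist look.

```bash
cat >> h.py <<'E'
def go(tgt,jaw):
    "shift (cm, tool axes) and turn to reach TCP tgt with jaw axis at world angle jaw (mod pi)"
    s=manip.sense();M=R.from_quat(s["tool_rot"]).as_matrix();z=M[:,2]
    dl=M.T@(np.array(tgt)-s["tcp_pos"])*100; a=np.arctan2(z[1],z[0]);w=-(jaw-a);w=(w+np.pi/2)%np.pi-np.pi/2
    print("shift",dl.round(2),"turn",round(w,3),"now",np.round(s["tcp_pos"],4),"jaw",round(a,3),"q1,q6",s["q"][0].__round__(2),round(s["q"][5],2),"t",s["t"])
E
python3 -m jog '[[[-40,-13,-40],-1.2],[[-40,-13,-40],-1.2],[[-40,-13,-40],-1.2],[[-40,-13,-40],-1.2],[[-40,-13,-40],-1.2],[[-40,-13,-40],-1.2],[[-40,-13,-40],-1.2],[[-40,-13,-40],-1.2],[[-40,-13,-40],-1.2],[[-40,-13,-40],-1.2],[[-40,-13,-40],-1.2],[[-40,-13,-40],-1.2],[[-40,-13,-40],-1.2],[[-40,-13,-40],-1.2],[[-40,-13,-40],-1.2],[[-40,-13,-40],-1.2],[[-40,-13,-40],-1.2]]' 6
python3 - <<'E'
from h import *
import pickle
w=snap("wrist");save(w,"w1.png",None,1.55);pickle.dump(w,open("w1.pkl","wb"))
print(ray(w,256,192)); go([.51,.291,.25],.7)
E
```

```text
t: 1.52
tcp_pos: [0.4579, -0.0236, 0.3608]
tool_rot: [0.523, -0.477, 0.476, -0.522]
force: [-0.4, -0.5, -0.9]
finger_gap: 0.704
(array([0.45215492, 0.06085551, 0.50462364]), array([ 0.04468436, -0.32245183, -0.9455306 ]))
shift [-30.93  11.06   8.03] turn -0.611 now [ 0.4578 -0.0242  0.3607] jaw 0.089 q1,q6 -0.3 -0.39 t 1.5667
```

View pics/w1.png

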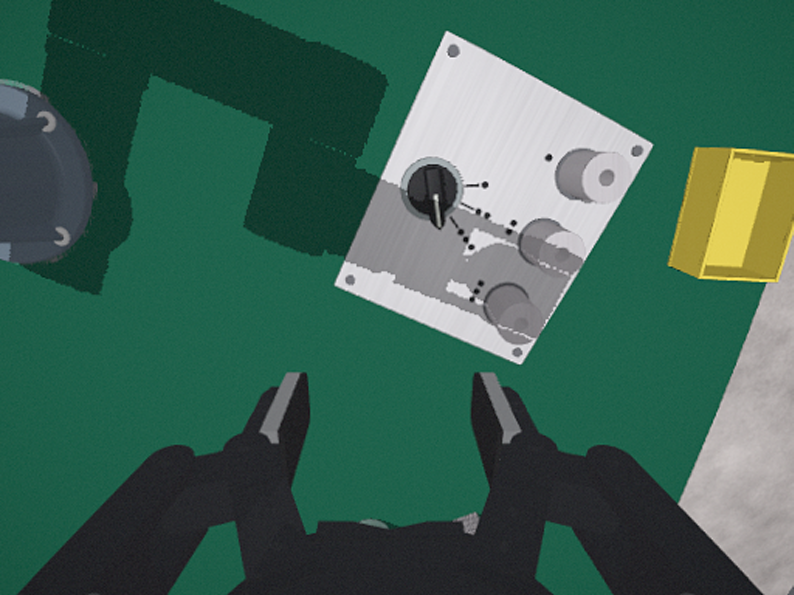

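The wrist view shows the fixture with bores at about (606,177), (563,254), (521,324), plate screws at the four corners and the knob at (432,190) with its white line pointing down. Now to localise these and set out for the pin.

```bash
python3 - <<'E'
from h import *
import pickle
w=pickle.load(open("w1.pkl","rb"));d=pickle.load(open("d0.pkl","rb"));t,s=d["top"],d["scene"];k=1.55
def dark(im,u,v,r=5):
    g=cv2.cvtColor(im["frame"],cv2.COLOR_RGB2GRAY).astype(float);u0,v0=int(round(u)),int(round(v))
    p=g[v0-r:v0+r+1,u0-r:u0+r+1];wt=np.clip(np.median(p)-8-p,0,None)
    yy,xx=np.mgrid[-r:r+1,-r:r+1];return u0+(wt*xx).sum()/wt.sum(),v0+(wt*yy).sum()/wt.sum()
sc=[(453,50),(637,150),(517,352),(350,280)]
c=[dark(w,u/k,v/k,4) for u,v in sc];S=np.array([onz(w,*p,.012) for p in c]);print(S.round(4),"centre",S.mean(0))
e=(S[1]-S[0])+(S[2]-S[3]);print("yaw from screws",np.arctan2(e[1],e[0]))
e=(S[0]-S[3])+(S[1]-S[2]);print("yaw2",np.arctan2(-e[0],e[1]))
B=[]
for a,b,q in(((606,177),(351,243),(397,360)),((563,254),(389,256),(381,329)),((521,324),(427,268),(367,300))):
    pa,pb,pc=dark(w,a[0]/k,a[1]/k,4),dark(t,b[0]/k,b[1]/k,4),dark(s,q[0]/k,q[1]/k,3)
    print(np.round(np.array([pa,pb,pc])*k,1),onz(w,*pa,.077).round(4),onz(t,*pb,.077).round(4),onz(s,*pc,.077).round(4),tri(ray(w,*pa),ray(t,*pb),ray(s,*pc)))
    B.append(onz(w,*pa,.077))
n=onz(w,432/k,190/k,.06),onz(w,439/k,224/k,.068);print("knob",n)
E
```

```text
[[ 0.5045  0.1624  0.012 ]
 [ 0.7241  0.0892  0.012 ]
 [ 0.6349 -0.166   0.012 ]
 [ 0.4168 -0.0892  0.012 ]] centre [ 0.57007006 -0.00089479  0.012     ]
yaw from screws -0.32999410277997926
yaw2 -0.3357308512499213
[[608.5 172.3]
 [348.9 243.5]
 [395.7 360.3]] [0.6658 0.0625 0.077 ] [0.6618 0.0579 0.077 ] [0.6634 0.0581 0.077 ] (array([0.66351442, 0.05981433, 0.07868522]), [2.956853005387658, 2.8738101439702572, 0.9834341018749994])
[[560.5 248. ]
 [386.4 255.2]
 [380.7 329.3]] [ 0.634  -0.0164  0.077 ] [ 0.6356 -0.0206  0.077 ] [ 0.6352 -0.0218  0.077 ] (array([ 0.63524788, -0.01937093,  0.07723638]), [3.111611400333189, 1.2584671855768081, 1.9351532572858419])
[[  nan   nan]
 [426.  268.9]
 [366.7 300.9]] [nan nan nan] [ 0.6053 -0.1025  0.077 ] [ 0.6074 -0.1022  0.077 ] (array([nan, nan, nan]), [nan, nan, nan])
knob (array([0.49766518, 0.02700527, 0.06      ]), array([ 0.50799425, -0.00535792,  0.068     ]))<stdin>:7: RuntimeWarning: invalid value encountered in scalar divide
```

```bash
python3 -m jog '[[[-31,9,8],-0.6],[[-31,9,8],-0.6],[[-31,9,8],-0.6],[[-31,9,8],-0.6],[[-31,9,8],-0.6],[[-31,9,8],-0.6],[[-31,9,8],-0.6],[[-31,9,8],-0.6],[[-31,9,8],-0.6],[[-31,9,8],-0.6]]' 
python3 - <<'E'
from h import *
import pickle
w=snap("wrist");save(w,"w2.png",None,1.55);pickle.dump(w,open("w2.pkl","wb"))
go([.51,.291,.1],.7)
E
```

```text
t: 2.4
tcp_pos: [0.5101, 0.2919, 0.2693]
tool_rot: [0.641, -0.302, 0.3, -0.639]
force: [0.0, 0.4, 0.1]
finger_gap: 0.704
shift [-0.02 17.01  0.04] turn -0.011 now [0.5103 0.2909 0.2701] jaw 0.689 q1,q6 0.33 -0.36 t 2.45
```

View pics/w2.png

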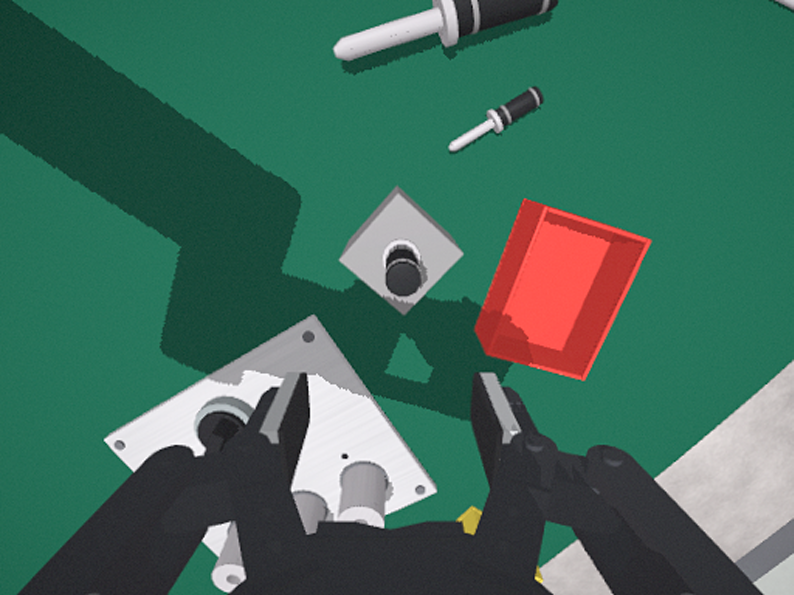

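The wrist view shows the stand's top face centred near (402,250) and the handle's top at (404,278). The other two pins lie on the bench at the top edge.

```bash
python3 - <<'E'
from h import *
import pickle
w=pickle.load(open("w2.pkl","rb"));d=pickle.load(open("d0.pkl","rb"));t,s=d["top"],d["scene"];k=1.55
def blob(im,box,thr):
    g=cv2.cvtColor(im["frame"],cv2.COLOR_RGB2GRAY);x0,y0,x1,y1=box
    m=(g[y0:y1,x0:x1]<thr).astype(np.uint8);n,l,st,c=cv2.connectedComponentsWithStats(m);i=1+np.argmax(st[1:,4]);return (c[i]+[x0,y0])*k,st[i]
print(blob(w,(238,150,285,200),60))
for z in(.14,.146,.15): print(z,onz(w,404/k,279/k,z).round(4),onz(t,230/k,314/k,z).round(4))
for u,v in((398,188),(463,251),(404,315),(340,259)):print(onz(w,u/k,v/k,.08).round(4))
print("tri",tri(ray(w,404/k,279/k),ray(t,230/k,314/k),ray(s,554/k,373/k)))
q=manip.sense();print("proj tcp",proj(w,q["tcp_pos"])*k, proj(w,[.51,.291,.146])*k)
print("large pin ends z=.02",onz(w,340/k,50/k,.02),onz(w,455/k,20/k,.02))
E
```

```text
(array([403.86111111, 282.33484848]), array([ 11,  19,  22,  22, 198], dtype=int32))
0.14 [0.5163 0.3008 0.14  ] [0.5101 0.29   0.14  ]
0.146 [0.5151 0.302  0.146 ] [0.5094 0.2885 0.146 ]
0.15 [0.5142 0.3029 0.15  ] [0.509  0.2874 0.15  ]
[0.4793 0.3403 0.08  ]
[0.5502 0.3358 0.08  ]
[0.5491 0.2645 0.08  ]
[0.479  0.2686 0.08  ]
tri (array([0.51212905, 0.29627953, 0.13851788]), [6.169638089944652, 5.918012872972988, 3.3891724190404395])
proj tcp [384.4844636 385.6079325] [387.14922999 286.77908194]
large pin ends z=.02 [0.37456265 0.39283475 0.02      ] [0.43261795 0.46988041 0.02      ]
```

```bash
python3 - <<'E'
from h import *
import pickle
w=pickle.load(open("w2.pkl","rb"));d=pickle.load(open("d0.pkl","rb"));t,s=d["top"],d["scene"];k=1.55
print("top stand corners z.08",[onz(t,110+u/4,175+v/4,.08).round(4) for u,v in((120,73),(212,73),(208,167),(117,160))])
n=snap("wrist");pickle.dump(n,open("w3.pkl","wb"))
print("moved?",np.array(n["rvec"])-w["rvec"],np.array(n["tvec"])-w["tvec"],np.abs(n["frame"].astype(int)-w["frame"]).mean())
print("screws w2",[onz(w,u/k,v/k,.012).round(4) for u,v in((308,336),(119,445),(420,490))])
print("screws top",[onz(t,u/k,v/k,.012).round(4) for u,v in((110+341/4,175+132/4),(110+648/4,175+234/4)) for k in(1,)])
for nm,c in(("w",n),("t",t),("s",s)):
    print(nm,"tcp px",proj(c,manip.sense()["tcp_pos"])*k)
t2=snap("top");s2=snap("scene");pickle.dump((t2,s2),open("d1.pkl","wb"))
print("wrist cam in tool",[R.from_quat(manip.sense()["tool_rot"]).as_matrix().T@(ray(n,n["cx"],n["cy"])[i]-(manip.sense()["tcp_pos"] if i==0 else 0)) for i in(0,1)])
a=cv2.resize(s2["frame"][150:300,200:420,::-1],None,fx=3.6,fy=3.6,interpolation=cv2.INTER_CUBIC);cv2.imwrite("pics/s2.png",a)
E
```

```text
top stand corners z.08 [array([0.5474, 0.3337, 0.08  ]), array([0.5462, 0.2585, 0.08  ]), array([0.4704, 0.2608, 0.08  ]), array([0.477 , 0.3348, 0.08  ])]
moved? [-0.0003883   0.00239379 -0.00095309] [ 0.00019581 -0.00026151  0.00021576] 3.171991984049479
screws w2 [array([0.5069, 0.1653, 0.012 ]), array([ 0.4169, -0.0917,  0.012 ]), array([0.7261, 0.0874, 0.012 ])]
screws top [array([0.5036, 0.1642, 0.012 ]), array([ 0.415 , -0.0913,  0.012 ])]
w tcp px [385.50124192 384.53806737]
t tcp px [211.34697453 306.10380354]
s tcp px [562.32124945 317.18534718]
wrist cam in tool [array([-0.08425265, -0.14232143,  0.00182745]), array([ 0.32721006,  0.94494911, -0.00218182])]
```

View pics/s2.png

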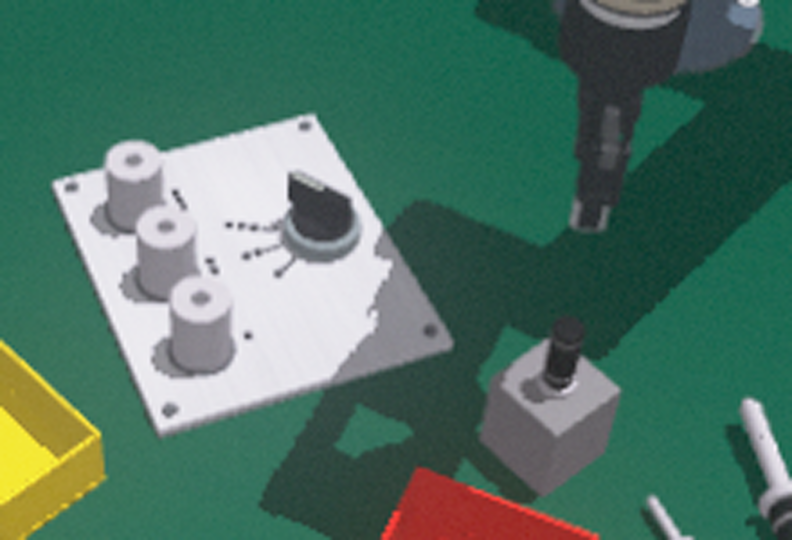

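The scene view shows the open gripper above the stand, pin upright, knob and bushes as before; the two decoy pins now lie flat (nothing has touched them). The best stand centre over the views is about (0.513, 0.300). Going down to grasp.

```bash
python3 -m jog '[[[-0.5,3,0.8],0],[[-0.5,7,0.8],0],[[-0.5,10.5,0.8],0],[[-0.5,13.5,0.8],0],[[-0.5,16,0.8],0],[[-0.5,17.3,0.8],0],[[-0.5,17.3,0.8],0],[[-0.5,17.3,0.8],0]]'
python3 -m jog '[[[0,0,0],0],[[0,0,0],0],[[0,0,0],0],[[0,0,0],0],[[0,0,0],0],[[0,0,0],0],[[0,0,0],0]]' 1.5 40
python3 - <<'E'
from h import *
import pickle
w=snap("wrist");save(w,"w4.png",(100,60,420,300),2.4);pickle.dump(w,open("w4.pkl","wb"));s=manip.sense();print(s["force"],s["ft_torque"],s["finger_gap"]*85.4)
E
```

```text
t: 3.27
tcp_pos: [0.5136, 0.2999, 0.0985]
tool_rot: [0.639, -0.302, 0.302, -0.639]
force: [-0.2, -0.0, 0.4]
finger_gap: 0.701
t: 3.85
tcp_pos: [0.5141, 0.3013, 0.1001]
tool_rot: [-0.639, 0.3, -0.302, 0.64]
force: [-0.6, -1.9, 6.4]
finger_gap: 0.267
[-0.42203924 -2.91885524  6.32284025] [-0.29943632  0.0589185   0.02105955] 23.207689032281735
```

View pics/w4.png

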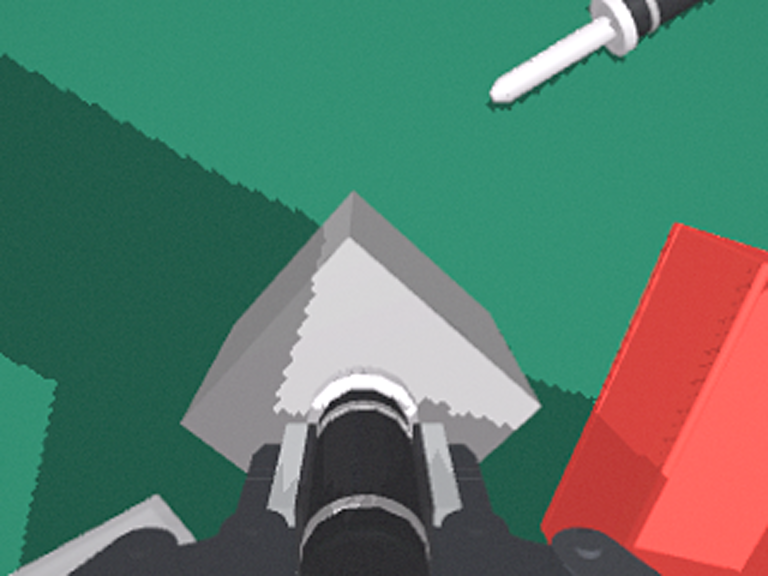

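Wrist crop: the handle is gripped between the pads and the flange still sits in the stand's hole. Lifting out and moving over bore 1.

```bash
python3 -m jog '[[[0,-1,0],0],[[0,-3,0],0],[[0,-6,0],0],[[0,-9.5,0],0],[[0,-10,0],0],[[4,-10,-0.6],0],[[8,-10,-1.2],0],[[12,-10,-1.8],0],[[16,-10,-2.4],0],[[20,-10,-3],0],[[24,-9.5,-3.6],0],[[27,-8.5,-4],0],[[28.3,-7.8,-4.2],0],[[28.3,-7.8,-4.2],0],[[28.3,-7.8,-4.2],0]]'
python3 - <<'E'
from h import *
import pickle
w=snap("wrist");s=snap("scene");pickle.dump((w,s),open("d2.pkl","wb"))
a=cv2.resize(w["frame"][150:384,130:400,::-1],(460,400),interpolation=cv2.INTER_CUBIC)
b=cv2.resize(s["frame"][130:280,190:310,::-1],(320,400),interpolation=cv2.INTER_CUBIC)
cv2.imwrite("pics/c5.png",np.hstack([a,b]));m=manip.sense();print(m["force"],m["tcp_pos"],R.from_quat(m["tool_rot"]).as_matrix().round(3))
E
```

```text
t: 5.15
tcp_pos: [0.6598, 0.0564, 0.1753]
tool_rot: [0.64, -0.303, 0.301, -0.639]
force: [-0.6, -0.5, -0.2]
finger_gap: 0.274
[ 0.15050506  0.57592596 -0.63299039] [0.65972214 0.05800349 0.17634678] [[ 0.638 -0.001  0.77 ]
 [-0.77   0.001  0.638]
 [-0.002 -1.    -0.001]]
```

View pics/c5.png

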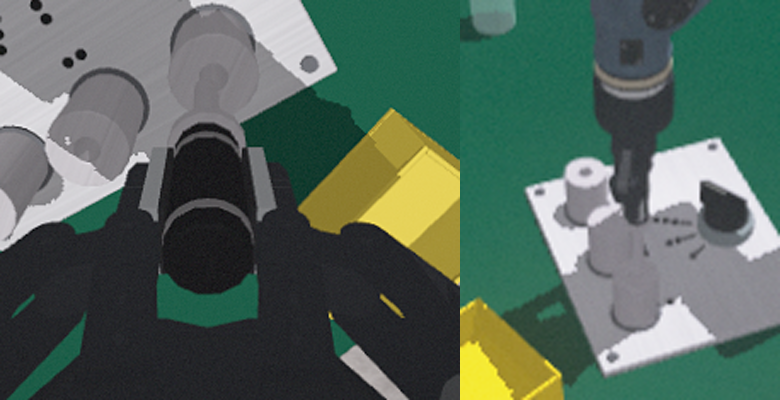

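Left (wrist): the pin's tip is at about (215,70) over bush 1's shaded top. Right (scene): the gripper hides most of it. I convert the tip and handle pixels to get the pin's offset in the hand.

```bash
python3 - <<'E'
from h import *
import pickle
w,s=pickle.load(open("d2.pkl","rb"));m=manip.sense();T=R.from_quat(m["tool_rot"]).as_matrix();p=np.array(m["tcp_pos"])
c=lambda u,v:(130+u*270/460,150+v*234/400)
for nm,px,z in(("tip",c(215,70),.094),("tip lo",c(215,84),.094),("handle top",c(208,248),.222)):
    P=onz(w,*px,z);print(nm,np.round(px,1),P.round(4),"in tool mm",(T.T@(P-p)*1000).round(1))
C=lambda P:((proj(w,P)-[130,150])*[460/270,400/234]).round(0)
for x in(0,3,-3):print("expect tip/handle-top crop px at tool x",x,C(p+T@[x/1000,.082,0]),C(p+T@[x/1000,-.046,0]))
print("bore1/2/3 exp",C([.662,.0565,.077]),C([.6342,-.0239,.077]),"radius",C([.662,.0565+.025,.077]))
cv2.imwrite("pics/c6.png",cv2.resize(cv2.convertScaleAbs(w["frame"][145:235,195:315,::-1],alpha=1.5,beta=-50),None,fx=6.5,fy=6.5,interpolation=cv2.INTER_CUBIC))
E
```

```text
tip [256.2 191. ] [0.6592 0.0656 0.094 ] in tool mm [-6.  82.4  4.5]
tip lo [256.2 199.1] [0.664  0.0598 0.094 ] in tool mm [ 1.5 82.3  4.5]
handle top [252.1 295.1] [0.6591 0.06   0.222 ] in tool mm [ -2.1 -45.7   0.8]
expect tip/handle-top crop px at tool x 0 [206.  82.] [205. 256.]
expect tip/handle-top crop px at tool x 3 [206.  87.] [205. 265.]
expect tip/handle-top crop px at tool x -3 [206.  76.] [205. 246.]
bore1/2/3 exp [208.  75.] [ 82. 148.] radius [238.  41.]
```

View pics/c6.png

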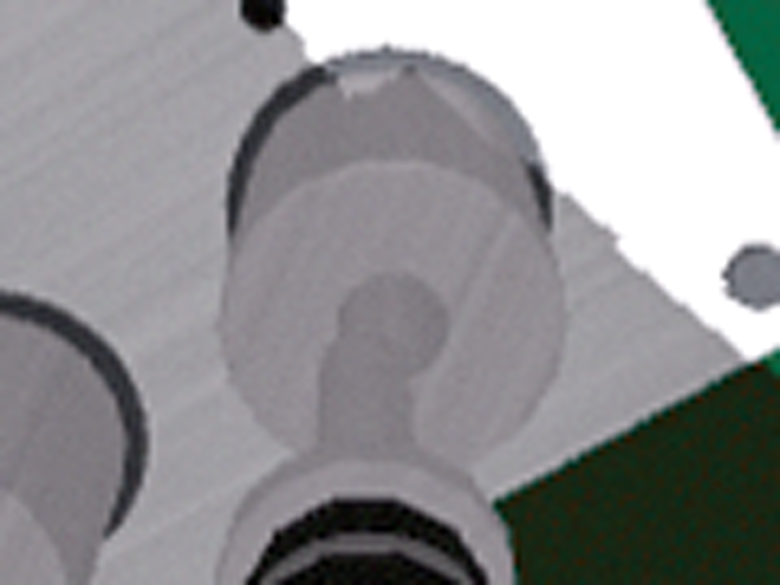

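Zoom: bore centre at (393,322), 110 px across; shaft centred at x = 366 with its tip near (366,345). So the pin sits on the tool axis and the bore is a few mm off it.

```bash
python3 - <<'E'
from h import *
import pickle
w,s=pickle.load(open("d2.pkl","rb"));m=manip.sense();T=R.from_quat(m["tool_rot"]).as_matrix();p=np.array(m["tcp_pos"])
q=lambda u,v:(195+(u+.5)/6.5-.5,145+(v+.5)/6.5-.5)
b=onz(w,*q(393,322),.077);t=onz(w,*q(366,345),.094);print(b,t,(T.T@(b-t)*100).round(2),(T.T@(b-p)*100).round(2))
E
```

```text
[0.66423268 0.05828604 0.077     ] [0.65959769 0.0579553  0.094     ] [0.27 1.7  0.38] [0.28 9.93 0.37]
```

```bash
python3 -m jog '[[[0.27,0.5,0.38],0],[[0.27,1.2,0.38],0],[[0.27,1.2,0.38],0],[[0.27,1.5,0.38],0],[[0.27,1.8,0.38],0],[[0.27,2.1,0.38],0],[[0.27,2.3,0.38],0],[[0.27,2.3,0.38],0]]'
```

```text
t: 5.92
tcp_pos: [0.6651, 0.0566, 0.1526]
tool_rot: [0.64, -0.302, 0.301, -0.639]
force: [-0.3, 0.7, -0.7]
finger_gap: 0.27
```

The tip has entered with no force. Probing deeper.

```bash
python3 -m jog '[[[0,0.5,0],0],[[0,1.1,0],0],[[0,1.7,0],0],[[0,2.1,0],0],[[0,2.4,0],0],[[0,2.6,0],0],[[0,2.7,0],0],[[0,2.7,0],0]]'
```

```text
t: 6.58
tcp_pos: [0.6654, 0.0566, 0.126]
tool_rot: [0.64, -0.302, 0.301, -0.64]
force: [-1.3, 0.6, -0.7]
finger_gap: 0.272
```

```bash
python3 -m jog '[[[0,0.5,0],0],[[0,1.0,0],0],[[0,1.4,0],0],[[0,1.4,0],0]]'; python3 - <<'E'
from h import *
go([.6367,-.0232,.178],.69)
E
```

```text
t: 6.92
tcp_pos: [0.6652, 0.0565, 0.1111]
tool_rot: [0.64, -0.302, 0.301, -0.639]
force: [-0.1, -0.3, -1.9]
finger_gap: 0.269
shift [ 4.33 -6.69 -7.28] turn 0.0 now [0.6652 0.0565 0.1111] jaw 0.69 q1,q6 -0.08 -0.77 t 6.9167
```

Bore 1 is through (47 mm deep, no contact). Next, bore 2.

```bash
python3 -m jog '[[[0,-2,0],0],[[0,-5,0],0],[[0,-6.7,0],0],[[0,-6.7,0],0],[[2,-6.7,-3.3],0],[[4.4,-6.7,-7.26],0],[[4.4,-6.7,-7.26],0],[[4.4,-6.7,-7.26],0],[[4.4,-6.2,-7.26],0],[[4.4,-5.6,-7.26],0],[[4.4,-5.2,-7.26],0],[[4.4,-4.8,-7.26],0],[[4.4,-4.4,-7.26],0],[[4.4,-4.2,-7.26],0],[[4.4,-4.2,-7.26],0]]'
```

```text
t: 8.17
tcp_pos: [0.6372, -0.023, 0.1534]
tool_rot: [0.64, -0.302, 0.301, -0.64]
force: [-0.2, 0.6, -1.4]
finger_gap: 0.273
```

The tip is about 6 mm into bore 2 without force. Probing deeper.

```bash
python3 -m jog '[[[0,0.5,0],0],[[0,1.1,0],0],[[0,1.7,0],0],[[0,2.1,0],0],[[0,2.4,0],0],[[0,2.6,0],0],[[0,2.8,0],0],[[0,2.8,0],0]]'
```

```text
t: 8.83
tcp_pos: [0.6377, -0.0238, 0.1286]
tool_rot: [0.64, -0.301, 0.302, -0.64]
force: [-4.3, 0.3, 10.6]
finger_gap: 0.27
```

Contact at tip z ≈ 0.047, 30 mm deep: bore 2 is the blind one. Relieve the pressure, release and rise.

```bash
python3 -m jog '[[[0,-0.3,0],0],[[0,-0.3,0],0],[[0,-0.3,0],0]]' && python3 -m jog '[[[0,-0.3,0],0],[[0,-0.3,0],0],[[0,-0.3,0],0],[[0,-0.3,0],0],[[0,-0.3,0],0]]' 5
python3 -m jog '[[[0,-1,0],0],[[0,-3,0],0],[[0,-6,0],0],[[0,-9.5,0],0],[[0,-13,0],0],[[0,-13,0],0]]'
python3 - <<'E'
from h import *
import pickle
go([.502,.021,.20],.39)
w=snap("wrist");t=snap("top");s=snap("scene");pickle.dump((w,t,s),open("d3.pkl","wb"))
a=cv2.resize(w["frame"][60:384,60:430,::-1],(456,400),interpolation=cv2.INTER_CUBIC)
b=cv2.resize(s["frame"][150:280,200:310,::-1],(338,400),interpolation=cv2.INTER_CUBIC)
cv2.imwrite("pics/c7.png",np.hstack([a,b]))
E
```

```text
t: 9.08
tcp_pos: [0.6374, -0.0235, 0.1292]
tool_rot: [-0.64, 0.302, -0.301, 0.64]
force: [-0.9, 0.2, -0.3]
finger_gap: 0.265
t: 9.5
tcp_pos: [0.6379, -0.0237, 0.1323]
tool_rot: [-0.64, 0.301, -0.302, 0.64]
force: [-0.3, -0.1, 1.0]
finger_gap: 0.587
t: 10.0
tcp_pos: [0.6422, -0.0244, 0.2715]
tool_rot: [-0.638, 0.296, -0.307, 0.641]
force: [0.5, -0.9, 0.4]
finger_gap: 0.591
shift [-12.52   6.91  -7.99] turn 0.3 now [ 0.6422 -0.0244  0.2715] jaw 0.69 q1,q6 -0.21 -0.9 t 10.0
```

View pics/c7.png

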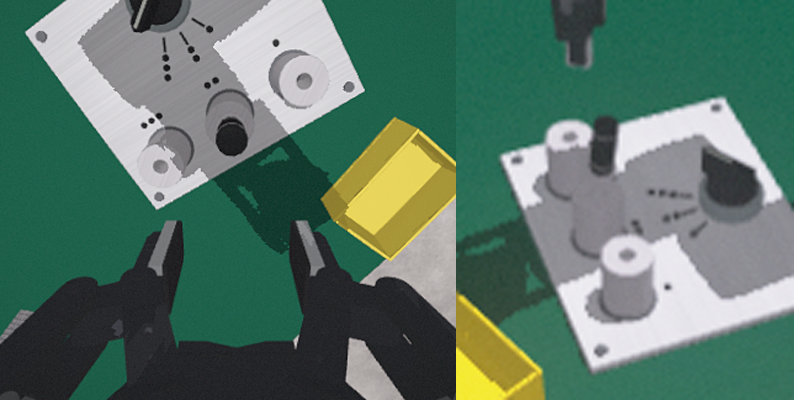

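The pin stands upright in the two-dot bush, so the selector goes to 0. Moving over the knob.

```bash
python3 -m jog '[[[-3,0,-1.9],0.1],[[-6.2,2,-3.8],0.2],[[-9.4,5,-5.7],0.3],[[-12.5,8,-7.6],0.38],[[-12.5,10,-7.6],0.38],[[-12.5,10,-7.6],0.38],[[-12.5,10,-7.6],0.38],[[-12.5,10,-7.6],0.38]]'
python3 - <<'E'
from h import *
import pickle
w=snap("wrist");pickle.dump(w,open("w8.pkl","wb"));go([.5,.024,.046],.31)
c=proj(w,[.5,.024,.06]);print(c)
x0,y0=int(c[0])-75,int(c[1])-60;print(x0,y0)
save(w,"c8.png",(x0,y0,x0+150,y0+115),5)
E
```

```text
t: 10.82
tcp_pos: [0.5016, 0.0239, 0.1629]
tool_rot: [-0.571, 0.416, -0.418, 0.572]
force: [0.0, 0.0, 0.2]
finger_gap: 0.586
shift [-0.12 11.74 -0.24] turn -0.0 now [0.5022 0.0237 0.1634] jaw 0.31 q1,q6 -0.18 -0.49 t 10.8667
[247.80032575 190.72969229]
172 130
```

View pics/c8.png

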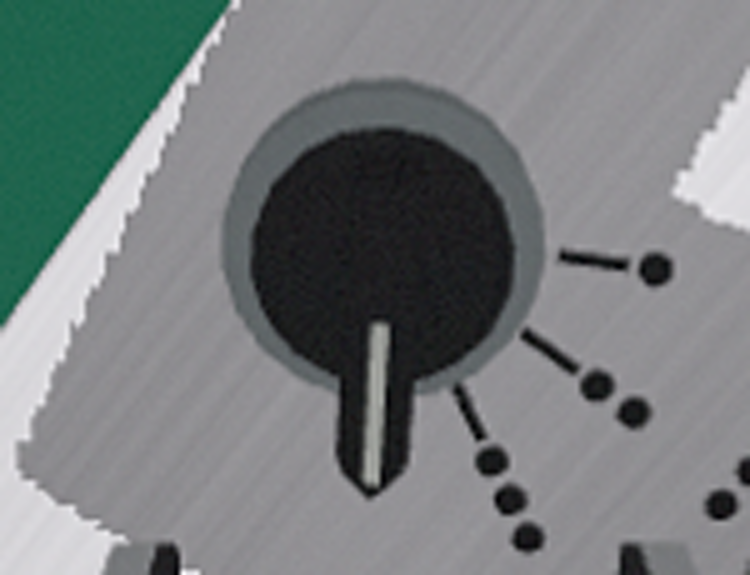

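The close view shows the knob's white line running from (380,322) on the axis to the nose at (371,488), almost square to the jaws; the two-dot mark lies to the right along (525,335)-(634,413).

```bash
cat > knob.py <<'E'
from h import *
def line(w,x0,y0,k,a,b):
    q=lambda u,v:(x0+(u+.5)/k-.5,y0+(v+.5)/k-.5)
    A,B=onz(w,*q(*a),.068),onz(w,*q(*b),.068);d=B-A;return A,B,np.arctan2(d[1],d[0])
E
python3 - <<'E'
from knob import *
import pickle
w=pickle.load(open("w8.pkl","rb"));A,B,an=line(w,172,130,5,(380,322),(371,488));print(A,B,an)
q=lambda u,v:(172+(u+.5)/5-.5,130+(v+.5)/5-.5)
D=[onz(w,*q(*p),.012) for p in((525,335),(596,386),(634,413),(561,256),(655,269),(455,386),(528,538))]
f=lambda a,b:np.arctan2(*(D[b]-D[a])[[1,0]]);m=(f(0,2),f(3,4),f(5,6));print("mark dirs",m,"yaw est",np.mean([m[0],m[1]-.5,m[2]+.5]))
go([A[0],A[1],.046],an+np.pi/2)
E
```

```text
[0.50003204 0.02355479 0.068     ] [ 0.50846528 -0.00899996  0.068     ] -1.317320313832418
mark dirs (np.float64(-0.33051371191689294), np.float64(0.16712861581272553), np.float64(-0.8313453434417097)) yaw est -0.33157681318195903
shift [-0.07 11.74 -0.25] turn 0.056 now [0.5022 0.0237 0.1634] jaw 0.31 q1,q6 -0.18 -0.49 t 10.8667
```

```bash
python3 -m jog '[[[-0.1,3,-0.25],0.05],[[-0.1,6,-0.25],0.05],[[-0.1,9,-0.25],0.05],[[-0.1,11,-0.25],0.05],[[-0.1,11.5,-0.25],0.05],[[-0.1,11.5,-0.25],0.05],[[-0.1,11.5,-0.25],0.05]]' && python3 -m jog '[[[0,0,0],0],[[0,0,0],0],[[0,0,0],0],[[0,0,0],0],[[0,0,0],0],[[0,0,0],0],[[0,0,0],0],[[0,0,0],0]]' 0.8 30
```

```text
t: 11.45
tcp_pos: [0.4986, 0.0242, 0.0483]
tool_rot: [-0.56, 0.43, -0.432, 0.561]
force: [-0.4, -0.3, -0.4]
finger_gap: 0.584
t: 12.12
tcp_pos: [0.498, 0.0246, 0.0487]
tool_rot: [-0.56, 0.43, -0.432, 0.561]
force: [0.7, 1.2, 6.6]
finger_gap: 0.155
```

Gripped at about 13 mm. Turning it counter-clockwise by 0.986 rad.

```bash
python3 - <<'E'
from h import *
go([.4995,.0237,.048],-.3316+np.pi/2)
E
python3 -m jog '[[[0,0,0],-0.08],[[0,0,0],-0.18],[[0,0,0],-0.28],[[0,0,0],-0.38],[[0,0,0],-0.48],[[0,0,0],-0.58],[[0,0,0],-0.68],[[0,0,0],-0.78],[[0,0,0],-0.88],[[0,0,0],-0.96],[[0,0,0],-0.99],[[0,0,0],-0.99],[[0,0,0],-0.99]]'
python3 - <<'E'
from h import *
go([.4995,.0237,.048],-.3316+np.pi/2)
E
```

```text
shift [0.13 0.07 0.12] turn -0.979 now [0.498  0.0246 0.0487] jaw 0.26 q1,q6 -0.18 -0.44 t 12.1167
t: 13.2
tcp_pos: [0.4987, 0.0251, 0.0487]
tool_rot: [-0.698, 0.111, -0.115, 0.698]
force: [1.9, 4.0, 6.7]
finger_gap: 0.153
shift [ 0.12  0.07 -0.11] turn 0.01 now [0.4987 0.0251 0.0487] jaw 1.25 q1,q6 -0.17 -1.43 t 13.2
```

Now open, rise, and look.

```bash
python3 -m jog '[[[0,0,0],0],[[0,0,0],0],[[0,0,0],0],[[0,0,0],0],[[0,0,0],0]]' 5
python3 -m jog '[[[0,-2,0],0],[[0,-5,0],0],[[0,-8,0],0],[[-2,-11.5,0],0],[[-4,-14,0],0],[[-4,-14,0],0],[[-4,-14,0],0]]'
python3 - <<'E'
from h import *
import pickle
w=snap("wrist");t=snap("top");s=snap("scene");pickle.dump((w,t,s),open("d9.pkl","wb"))
c=proj(w,[.53,.014,.06]);x0,y0=max(0,int(c[0])-90),max(0,int(c[1])-90);print(c,x0,y0,manip.sense()["tcp_pos"])
a=cv2.resize(w["frame"][y0:y0+180,x0:x0+180,::-1],(540,540),interpolation=cv2.INTER_CUBIC);print(a.shape)
b=cv2.resize(s["frame"][150:384,200:320,::-1],(258,503),interpolation=cv2.INTER_CUBIC);b=cv2.copyMakeBorder(b,0,37,0,0,0)
cv2.imwrite("pics/c9.png",np.hstack([a,b]))
E
```

```text
t: 13.62
tcp_pos: [0.4964, 0.0246, 0.0472]
tool_rot: [0.698, -0.113, 0.113, -0.698]
force: [0.7, -0.1, -0.3]
finger_gap: 0.587
t: 14.2
tcp_pos: [0.4586, 0.0374, 0.1885]
tool_rot: [0.698, -0.112, 0.114, -0.698]
force: [0.1, -1.0, 0.3]
finger_gap: 0.584
[251.04746831 246.18592629] 161 156 [0.45888118 0.03705602 0.186375  ]
(540, 540, 3)
```

View pics/c9.png

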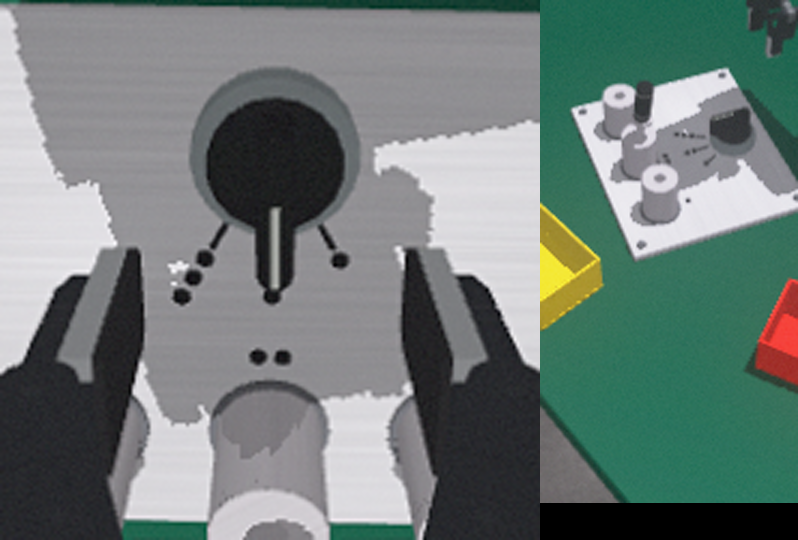

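The wrist view shows the nose pointing at the two-dot mark, line (277,210)-(275,288); the scene shows the pin still upright in the middle bush. I work out the angle, check the bystanders against the first pictures, and hand in.

```bash
python3 - <<'E'
from knob import *
import pickle
w,t,s=pickle.load(open("d9.pkl","rb"));d=pickle.load(open("d0.pkl","rb"))
A,B,an=line(w,161,156,3,(277,210),(275,288));print("knob",-(an+.3316))
f=lambda im:im["frame"].astype(int)
for n,c in(("red",lambda a:(a[...,0]>150)&(a[...,1]<90)&(a[...,2]<90)),):
    for a in(d["scene"],s,d["top"],t):
        y,x=np.nonzero(c(f(a)));print(n,x.mean().round(2),y.mean().round(2),len(x))
df=np.abs(f(s)-f(d["scene"])).max(2);print("flask/stack region diff",df[100:162,155:212].mean(), "ref",df[320:380,20:100].mean())
m=manip.sense();print(m["force"],m["t"])
E
```

```text
knob 0.010668588596562334
red 332.79 309.61 2502
red 332.81 309.62 2502
red 134.72 163.91 1050
red 134.93 163.93 1091
flask/stack region diff 5.657328805885682 ref 2.8489583333333335
[ 0.22785522  0.20526694 -1.37425383] 14.35
```

```bash
python3 -m jog '[[[0,0,0],0],[[0,0,0],0],[[0,0,0],0]]'; python3 -c "
from station import workorder;print(workorder.sign_off())"
```

```text
t: 14.6
tcp_pos: [0.4587, 0.0371, 0.1863]
tool_rot: [-0.698, 0.114, -0.112, 0.698]
force: [-0.5, -0.5, -0.8]
finger_gap: 0.586
the job is handed in; nothing more can be done
None
```

The middle bush (two dots) is the blind one. The pin is standing in it, released, the selector points at the two-dot mark, and I handed the job in at 14.6 s.

- **Probing:** In bore 1 the pin went 47 mm deep with no contact. In bore 2 it stopped at about 30 mm with 10.6 N. I did not probe bore 3, since only one bore is blind.
- **Last checks:** The pin was upright in bore 2. The selector measured about 0.01 rad, against 0 wanted. The gripper was clear of everything.
- **Bystanders:** The red bin had not moved. For the flask and steel stack I only compared images: the difference was small (5.7 grey levels, against 2.8 in an empty patch). I put that down to the arm's shadow. The arm went near neither after leaving its start position.
- **Disagreements:** The cameras differed by up to about 1 cm on where the stand was, and by a few mm on the bores. I settled the bores with a close wrist view before inserting the pin. The two spare pins had toppled between the first pictures and the later ones, although the arm had not touched them.

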